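# Hold a mounting bracket against a display in its screwing fixture

## Robot

A 7-joint arm with a two-finger parallel gripper is mounted at the origin on the work surface. World frame = base frame: x ahead of the robot, y to its left, z up, the work surface at z = 0. Lengths are in m, angles in rad, forces in N, time in s.
With the tool pointing down it reaches from about 0.425 to 0.825 m from the base axis. Payload 3.6 kg.
Tool frame: the origin (TCP) lies at the very end of the fingers, on their centre line; the grasp point (between the pads) lies 19 mm behind it (arm.tcp_to_grasp is the distance from the TCP to the grasp point, in m); z points along the fingers, y is the line along which they close (so a half turn about z gives the same grasp; the last joint's range is limited). The gripper opens to 93 mm and grips with 3 to 60 N. Pads are 15 mm wide; open, the fingers measure 128 mm over their backs; the gripper's body (75 mm by 188 mm) begins 65 mm behind the grasp point.
Start: joints at [1.216, 0.615, -0.013, 1.423, 0.008, 1.103, -0.04], TCP at [0.21, -0.615, 0.219] pointing down, gripper open.
Joint ranges: [-3.12, 3.12], [-0.3, 2.06], [-1.34, 1.32], [0.26, 2.42], [-1.36, 4.5], [0.01, 1.98], [-2.84, 2.84]. Speed limits (rad/s): [2.79, 2.79, 3.14, 3.14, 3.14, 3.14, 3.14].

## Interface

Orientations are given as a unit quaternion [x, y, z, w].
In Python, from workcell import arm gives the robot as it stands.
- The arm moves only by the tool carry_out, never from a script. Its argument "deltas" is a list of rows, each a list of 2 entries, a list of its own where there are three numbers: the shift along the world's x, y, z in units of 0.12 m (1.0 is 0.12 m), then the turn, a rotation vector about the world's x, y, z in units of pi/4 rad (1.0 is pi/4 rad). A call has 1 to 5 rows; each row shifts and turns the commanded pose from where the row before left it; what a row does not reach is not made up. A row lasts 1/12 s, in which the tool goes at most 41.7 mm and 7.16 degrees, less where a joint would pass 70% of its speed; a pose out of reach is approached as far as the arm can. A call with a number of a shift or a turn outside -1 to 1 is refused whole. A call with a gripper value outside its range is refused whole. "jaw" is the gripper command: -1 is shut, 1 is fully open, values between are in proportion, set as the call begins (left out, the last holds). The fingers move at their own pace and stop on an object; "squeeze" is the grip in N (left out, the last holds). Time passes only in rows, so rows that do not move let the fingers close. It gives the time, the measured TCP pose, the force, the opening and the grip force at its end, in the units of the state.
- arm.get_state(): the state, without advancing time (a new reading comes with each control period).
- arm.get_image(name): name is "scene" or "top"; returns a dict with "frame" (420x560x3 uint8, red, green, blue), "intrinsics" (3x3 intrinsics, pixels), "origin" and "rotation" of the camera in the world. Camera axes: x right, y down, z forward; pixel columns grow to the right and rows downward; lengths in m; the calibration is good to about 2 mm. A picture is of the moment at which its call begins. There is no depth.
- arm.close_job(): hands the job in; it is judged then, once.
The state is a dict: "time_s": time; "joint_pos": joint angles; "qvel": joint speeds; "effort": joint torques, N m; "eef_pos": TCP position; "eef_rot": TCP orientation; "contact_force": force on the tool from outside, world axes, zero at the start; "moment": the same for the moment, N m; "grip_width": finger opening in m; "gripper_force": force on a finger pad.
Only numpy, scipy, OpenCV 4.12 (cv2) and the standard library are available. Lean on these libraries where they do the work, as an engineer would, in place of code of your own. Each camera call takes 0.05 s, during which the arm holds its last target. There are 200 camera calls.

## Task

A display lies glass up in the small screwing fixture: first swing the fixture's hold-down flap fully down over it, then fetch the bracket with the single tall post from the bench and stand it with its foot flat on the fixture's bed, centred along the display's open edge (the one towards the robot). Push it square against that edge until the sprung fence behind the display has given way about 10 mm, half of its travel (about 10 N), never to its end stop. Finish while still holding the bracket there with that steady push, so that a colleague can put in the screws, and leave everything else on the bench where it is.

Things in the scene. Friction and masses are not known exactly. Their poses are not given: they have to be found in the camera images.
- bed_mid (a point): middle of the top face of the fixture's bed, a flat aluminium plate 220 x 160 mm on a dark steel base, its top 26 mm above the bench; the fixture is bolted down. x points from the open side (towards the robot) to the sprung fence, y to the left along the fence, z up. The display and the bracket's foot both slide easily on this polished bed (friction about 0.2).
- fence (a joint): how far the sprung fence has been pushed back along the bed's +x, in m: 0 at rest, 0.020 at its end stop. Its spring pushes back with 1 N per mm, no preload. It is a steel U, 14 mm high: a back wall 125 mm long and two 52 mm side cheeks that hold the display sideways with 2 mm play. The cheeks end about 19 mm short of the display's open edge.
- fence_face (a point): middle of the inner face of the fence's back wall, 7 mm above the bed, 45 mm ahead (+x) of the bed's middle at rest; axes as the bed
- flap (a joint): angle of the hold-down flap in rad: 0 fully down (level over the display, on its stop, about 1 mm above the glass), about 1.5 upright. It is a 40 mm wide, 6 mm thick aluminium plate hinged on the fence's back wall; its free end swings up and away from the robot as it opens. A stiff hinge keeps it where it is left; about 1 N at the rod moves it.
- flap_rod (a point): centre of the steel cross-rod at the free end of the flap, 10 mm thick, 64 mm long along the bed's y, 60 mm from the hinge line. When the flap is down the rod is 18 mm above the bed, 2 mm behind (-x of) the bed's middle.
- flap_hinge (a point): middle of the flap's hinge line, which runs along the bed's y, 18 mm above the bed and 13 mm behind the fence's inner face; axes as the bed
- display_edge (a point): middle of the open (robot-side) edge of the display, 4.5 mm above the bed. The display is a loose plate, 70 mm (x) x 104 mm (y) x 9 mm thick, 0.12 kg, black glass on a steel frame, lying on the bed inside the fence with about 1.5 mm of play to its back wall; axes as the bed.
- bracket_center (a point): centre, half-way up, of the bracket to be held: plain aluminium, 0.09 to 0.19 kg, standing on its foot on the bench, 60 mm high. Foot 18 mm (x) x 90 mm (y) x 12 mm high; from its middle rises one post (a plate) 8 mm thick (x), 40 mm wide (y), 48 mm high. The same from both sides. This point is 30 mm above the underside of the foot; z up.
- spare_center (a point): centre of another aluminium bracket, not wanted: a 22 x 90 mm foot with two short posts at its ends, 38 mm high in all. It may stand on either side of the fixture.
- spare_display: a second display of the same kind lying on the bench; origin under its centre
- driver: grey pen-shaped electric screwdriver, 160 mm long, 32 mm thick, lying on the bench; origin under it, near its middle
- screw_dish: steel dish, 72 mm across, 25 mm high; origin under its centre
- tape: roll of clear tape lying flat, 80 mm across, 20 mm high; origin under its centre
- calculator: calculator, 130 x 75 x 14 mm; origin under its centre
Mind the look-alikes: they are no part of the job. What is shaped like the part that bears bracket_center but green or yellow is not meant.

How it is judged:
On the way, in this order (a step that is already met when the one before it is completed fails the run):
1. the flap is fully down before the bracket is brought (value of joint flap below 0.08 rad and horizontal distance between bracket_center and display_edge above 0.08 m), for 0.2 s.
2. the bracket stands on the bed and is pressed square against the display within the force band (contact force between bracket and display between 5 and 20 N and value of joint fence between 0.005 and 0.015 m and value of joint flap below 0.08 rad and z of bracket_center in the frame of bed_mid below 0.034 m and y of bracket_center in the frame of display_edge between -0.01 and 0.01 m and angle between bracket_center's own z axis and vertical below 0.12 rad and angle between the y axis of bracket_center and the y axis of display_edge, either way round below 0.1 rad and contact force between the fingers and bracket above 3 N), for 0.5 s.
At the end, for the whole second after the job is handed in: flap down (below 0.08 rad); bracket on the bed (underside within 4 mm of it), upright within 0.12 rad, parallel to the display's edge within 0.1 rad and centred on it within 10 mm, still held by the fingers and at rest; it presses the display with 5 to 20 N and the fence is pushed back 5 to 15 mm (all of step 2 and linear speed of bracket below 0.01 m/s); the arm keeps its last pose, push and grip.
It fails at once if the fence is driven to its end stop (value of joint fence above 0.0195 m).
It fails at once if something else on the bench is moved by more than 30 mm (distance of any of spare_center, spare_display, driver, screw_dish, tape, calculator from where it was at the start of the episode above 0.03 m).
It also fails if it takes over 61 s, if anything falls off the work surface, if the arm or the gripper's body presses on something with over 40 N, if the wrist force passes 120 N, or if a joint passes its speed limit or range.

## Working session

There is one attempt and no reset: what is moved stays moved. The work goes in short steps, Python scripts to look and compute and a tool call to move; the robot and the scene stay as the last step left them, time stands still between calls to the robot, and variables do not carry over. Pictures are saved under pics/ and viewed, at most 10 in all, crops included, and the job is handed in when it is done.

Besides the shell and the picture viewer there is one more tool, called after "Emit:" in YAML: its name, and indented under it one key for each argument. carry_out: Moves the arm, as the interface text tells. Its arguments: {"type":"object","properties":{"deltas":{"type":"array","items":{"type":"array"}},"jaw":{"type":"number"},"squeeze":{"type":"number"}},"required":["deltas"]}

```bash
mkdir -p pics
cat > h.py <<'E'
import numpy as np, cv2
from workcell import arm
def snap(n,f):
    d=arm.get_image(n); cv2.imwrite(f'pics/{f}.png',d['frame'][...,::-1]); np.savez(f'pics/{f}.npz',**d); return d
def ray(d,u,v):
    K=np.array(d['intrinsics']);R=np.array(d['rotation'])
    r=R@np.linalg.inv(K)@np.array([u,v,1.]); return np.array(d['origin']),r
def onz(d,u,v,z):
    o,r=ray(d,u,v); return o+r*(z-o[2])/r[2]
def proj(d,p):
    K=np.array(d['intrinsics']);R=np.array(d['rotation'])
    q=K@R.T@(np.array(p)-np.array(d['origin'])); return q[:2]/q[2]
E
python3 - <<'E'
from h import *
for n in('scene','top'):
    d=snap(n,n+'0'); print(n,d['origin'],np.round(d['rotation'],3).tolist(),d['intrinsics'])
print(arm.get_state())
E
```

```text
scene [ 1.24306132 -0.17423235  0.63675808] [0.712, 0.549, -0.269, -0.346] [[399.26594387   0.         286.60578584]
 [  0.         399.26594387 211.47723812]
 [  0.           0.           1.        ]]
top [0.3953086  0.01467537 0.99546579] [-0.694, 0.716, -0.039, 0.061] [[401.46256661   0.         275.27386952]
 [  0.         401.46256661 203.24606176]
 [  0.           0.           1.        ]]
{'time_s': 0.1, 'joint_pos': array([ 1.21547962,  0.61576491, -0.01266588,  1.42474565,  0.0080927 ,
        1.10340941, -0.04042329]), 'qvel': array([-5.71742131e-04, -1.27536364e-03, -4.20330186e-04, -3.52357087e-03,
        5.86970976e-04, -1.10282067e-04,  6.69322020e-05]), 'effort': array([ 1.11465386e-03, -4.60042477e+01,  2.10057269e-01, -1.66245389e+01,
       -6.11685868e-02,  1.69478328e-02,  1.17255731e-04]), 'eef_pos': array([ 0.209706  , -0.61448172,  0.21763195]), 'eef_rot': array([ 9.86508234e-01,  1.63707685e-01, -1.83017210e-04, -1.12423210e-03]), 'contact_force': array([-0.39561961,  0.52455931, -0.15973773]), 'moment': array([ 0.04083502,  0.0526914 , -0.01772013]), 'gripper_force': 0.0, 'grip_width': 0.09339888933643335}
```

View pics/scene0.png

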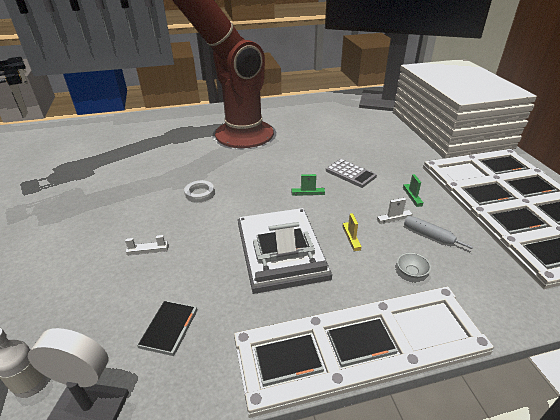

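View pics/top0.png

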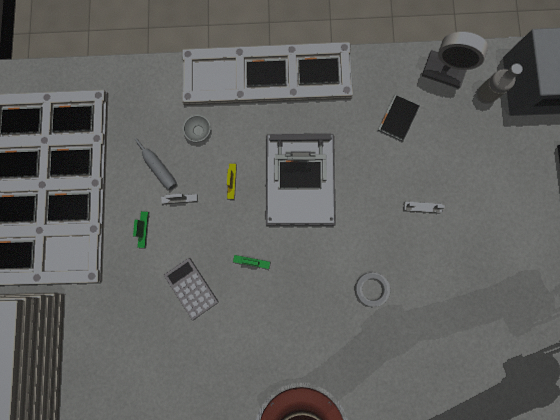

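The scene view shows the fixture at (285,247), the wanted aluminium bracket with one post at (395,210), the two-post spare at (147,245), green look-alikes at (308,186) and (415,190), and a yellow one at (352,232). In the top view the fixture is at (300,180), the wanted bracket at (179,200) and the spare at (424,207). Only the (395,210) / (179,200) part is plain aluminium with a single post. I'll confirm this in an enlarged crop.

```bash
sed -i '1a from scipy.spatial.transform import Rotation as Ro' h.py; sed -i "s/R=np.array(d\['rotation'\])/R=Ro.from_quat(d['rotation']).as_matrix()/" h.py
python3 - <<'E'
from h import *
t=cv2.imread('pics/top0.png');s=cv2.imread('pics/scene0.png')
a=cv2.resize(t[120:235,120:345],None,fx=3.5,fy=3.5,interpolation=cv2.INTER_CUBIC)[:,:788]
cv2.imwrite('pics/ct.png',a)
b=cv2.resize(s[165:295,230:440],None,fx=3.8,fy=3.8,interpolation=cv2.INTER_CUBIC); cv2.imwrite('pics/cs.png',b)
d=np.load('pics/top0.npz')
for u,v in((179,200),(300,180),(424,207)): print(onz(d,u,v,.02))
E
```

```text
[0.55058474 0.28110684 0.02      ]
[ 0.59046411 -0.01997349  0.02      ]
[ 0.51333422 -0.31723069  0.02      ]
```

View pics/ct.png

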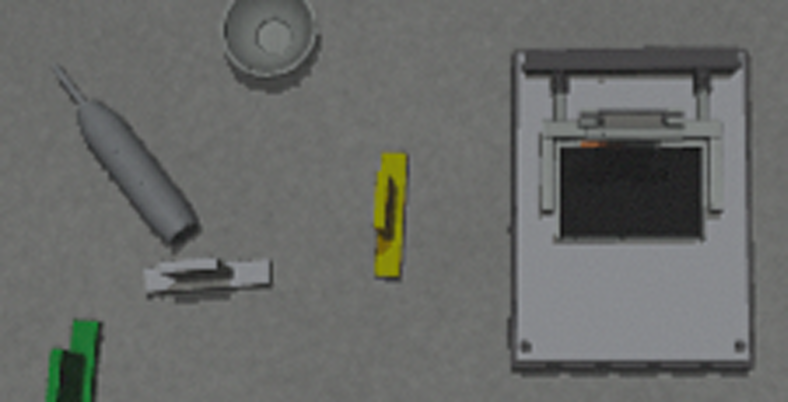

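View pics/cs.png

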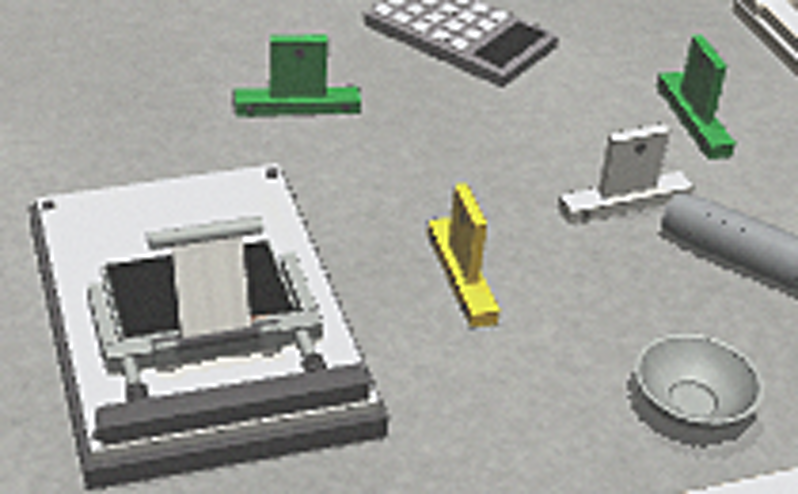

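The crops confirm it: the wanted bracket (aluminium, one post, top crop (208,277)) stands with its foot nearly along world y. The driver's end is near its +x side at crop (180,240). The flap is upright, with its rod at scene crop (205,232).

Run:
```python
from h import *
d=dict(np.load('pics/top0.npz'));s=dict(np.load('pics/scene0.npz'))
g=cv2.cvtColor(d['frame'],cv2.COLOR_RGB2GRAY)
f=d['frame'].astype(int)
# bed
m=np.zeros_like(g); roi=(slice(128,235),slice(255,345)); m[roi]=(g[roi]>125)*255
m=cv2.morphologyEx(m,cv2.MORPH_CLOSE,np.ones((3,3)))
c=max(cv2.findContours(m,0,2)[0],key=cv2.contourArea); hull=cv2.convexHull(c)
r=cv2.minAreaRect(hull); print('bed',r)
P=np.array([onz(d,*p,.026)[:2] for p in cv2.boxPoints(r)]); print(P.round(4), P.mean(0))
print([np.linalg.norm(P[i]-P[i-1]).round(4) for i in range(4)])
# line fits left/right/bottom edges
w=lambda u,v,z=.026:onz(d,u,v,z)[:2]
L=[];Rr=[];B=[]
for v in range(175,215):
    x=np.where(g[v,255:345]>115)[0]+255; L.append(w(x[0]-.5,v));Rr.append(w(x[-1]+.5,v))
for u in range(275,326):
    y=np.where(g[195:235,u]>115)[0]+195; B.append(w(u,y[-1]+.5))
for n,a,k in(('L',L,0),('R',Rr,0),('B',B,1)):
    a=np.array(a); q=np.polyfit(a[:,k],a[:,1-k],1); print(n,a.mean(0).round(4),'slope',q[0].round(4))
# display front edge
E=[]
for u in range(284,318):
    y=np.where(g[165:200,u]<70)[0]+165; E.append(w(u,y[-1]+.5,.035)) 
E=np.array(E); print('disp edge',E.mean(0).round(4),np.polyfit(E[:,1],E[:,0],1)[0])
y=[];
for v in range(168,184):
    x=np.where(g[v,270:330]<70)[0]+270; y.append(((x[0]+x[-1])/2,v))
y=np.array(y).mean(0);print('disp mid y',w(*y,.035))
# bracket
for v in range(188,210): print(v,' '.join('%3d'%k for k in g[v,158:202]))
```

```text
bed ((300.5, 181.0), (65.0, 82.0), 0.0)
[[ 0.4883  0.0616]
 [ 0.6937  0.0562]
 [ 0.6875 -0.1053]
 [ 0.4833 -0.0954]] [ 0.58822127 -0.02073232]
[np.float64(0.157), np.float64(0.2055), np.float64(0.1616), np.float64(0.2044)]
L [0.556 0.061] slope -0.0259
R [ 0.5506 -0.099 ] slope 0.011
B [ 0.4831 -0.0158] slope 0.04
disp edge [ 0.5689 -0.0199] 0.03463721391110253
disp mid y [ 0.59865058 -0.01902097]
188 108 106 111 109 110 111 112 102  60  67  72  42  37  39  41  63  81  88 114 114 111 109 108 108 110 110 108 108 109 106 107 107 109 108 107 107 108 110 109 107 106 111 112 109
189 108 107 109 110 109 112 110 104  77  66  57  42  46  53  61  90 112 109 111 112 112 112 111 108 108 107 106 106 109 110 105 109 111 110 108 111 111 109 108 106 107 108 110 111
190 107 107 107 108 111 114 108 108 106  82  80  61  61  70  89 114 111 110 108 112 112 111 111 111 107 109 108 107 110 107 107 108 112 111 110 109 111 109 107 107 106 108 110 108
191 107 104 109 109 111 111 106 108 110 112 104  67  72  87 110 110 109 107 108 110 108 107 111 106 108 107 108 107 107 108 110 111 111 109 108 110 109 110 110
[... 2560 characters left out ...]
 113 111 110 112 110 113 109 103  79  83  82  80  81  82  90 111 110 110 111 112 113 111 113 115 109 108 113 111 112 109 105 108 109 109 105 107 110 107 110 107
207 110 110 112 110 109 108 110 112 112 112 109 111 109 112 113 113 113 115 114 109 109 112 110 111 112 111 113 112 110 109 111 111 111 106 106 109 111 110 108 107 109 108 105 106
208 109 111 111 112 111 110 109 108 110 112 113 111 109 111 114 111 112 110 112 107 106 109 113 114 111 111 112 111 111 110 111 109 107 107 107 110 110 111 110 109 109 106 106 105
209 111 111 112 110 110 112 111 111 112 111 110 109 108 109 114 113 108 108 112 108 110 110 113 114 112 111 111 111 112 108 110 110 108 108 108 108 111 110 111 107 107 107 108 109
```

Run:
```python
from h import *
d=dict(np.load('pics/top0.npz'));s=dict(np.load('pics/scene0.npz'))
def edge(im,horizontal,rng,lo,hi,z,pol):
    g=cv2.GaussianBlur(cv2.cvtColor(im['frame'],cv2.COLOR_RGB2GRAY).astype(float),(3,3),0); g=g if horizontal else g.T
    P=[]
    for u in rng:
        dg=np.diff(g[lo:hi,u])*pol; i=int(np.argmax(dg)); i=min(max(i,1),len(dg)-2)
        a,b,c=dg[i-1:i+2]; v=lo+i+.5+.5*(a-c)/(a-2*b+c+1e-9)
        P.append((u,v) if horizontal else (v,u))
    P=np.array(P,np.float32); vx,vy,x0,y0=cv2.fitLine(P,cv2.DIST_HUBER,0,.01,.01).ravel()
    t=(P-[x0,y0])@[vx,vy]; e=[np.array([x0,y0])+k*np.array([vx,vy]) for k in(t.min(),t.max())]
    W=[onz(im,*q,z)[:2] for q in e]; D=W[1]-W[0]
    print(np.round(e,1).tolist(),'mid',np.mean(W,0).round(4),'yaw-ish',np.round(np.degrees(np.arctan2(D[1],D[0])),2)); return W
print('TOP L,R,B,T');edge(d,False,range(150,215),255,280,.026,1);edge(d,False,range(150,215),325,345,.026,-1);edge(d,True,range(272,328),210,232,.026,-1)
print('disp front, L, R');edge(d,True,range(284,316),180,194,.035,1);edge(d,False,range(165,184),274,284,.035,-1);edge(d,False,range(165,184),318,324,.035,1)
g=cv2.cvtColor(s['frame'],cv2.COLOR_RGB2GRAY)
for name,im,pts,z in(('top',d,[(268,223),(333,223)],.026),('scene bed front corners',s,[(239,219),(303,209)],.026),('scene disp front corners',s,[(257,234),(295,228)],.035)):
    gg=cv2.cvtColor(im['frame'],cv2.COLOR_RGB2GRAY)
    q=cv2.cornerSubPix(gg,np.array(pts,np.float32)[:,None],(3,3),(-1,-1),(3,50,.01))[:,0]
    print(name,q.round(1).tolist(),[onz(im,*p,z).round(4).tolist() for p in q])
print('foot top corners');
for p in((160.9,196.6),(160.9,202.7),(196.6,193.9),(196.9,200.8)): print(onz(d,*p,.012).round(4))
print('post top');
for p in((164.5,196),(181.4,195.2)): print(onz(d,*p,.06).round(4))
for v in range(195,225): print(v,' '.join('%3d'%k for k in g[v,374:414]))
print('rod guess scene'); print(proj(s,[.6,-.02,.1]))
```

```text
TOP L,R,B,T
[[267.3999938964844, 214.0], [267.3999938964844, 150.0]] mid [0.588  0.0604] yaw-ish -1.52
[[332.0, 150.0], [333.20001220703125, 214.0]] mid [ 0.5824 -0.0992] yaw-ish 178.29
[[272.0, 222.5], [327.0, 222.5]] mid [ 0.4847 -0.0145] yaw-ish -91.81
disp front, L, R
[[284.0, 188.3000030517578], [315.0, 187.6999969482422]] mid [ 0.5677 -0.0174] yaw-ish -90.88
[[279.5, 183.0], [279.6000061035156, 165.0]] mid [0.6042 0.0298] yaw-ish -1.81
[[319.70001220703125, 165.0], [319.8999938964844, 183.0]] mid [ 0.6007 -0.0681] yaw-ish 177.91Traceback (most recent call last):
  File "<stdin>", line 19, in <module>
cv2.error: OpenCV(4.12.0) :-1: error: (-5:Bad argument) in function 'cornerSubPix'
> Overload resolution failed:
>  - Layout of the output array corners is incompatible with cv::Mat
>  - Expected Ptr<cv::UMat> for argument 'corners'
```

Run:
```python
from h import *
d=dict(np.load('pics/top0.npz'));s=dict(np.load('pics/scene0.npz'))
for name,im,pts,z in(('scene bed front corners',s,[(239,219),(303,209)],.026),('scene disp front corners',s,[(257,234),(295,228)],.035)):
    gg=cv2.cvtColor(im['frame'],cv2.COLOR_RGB2GRAY)
    q=np.array(pts,np.float32).reshape(-1,1,2).copy()
    q=cv2.cornerSubPix(gg,q,(3,3),(-1,-1),(3,50,.01)).reshape(-1,2)
    print(name,q.round(1).tolist(),[onz(im,*p,z).round(4).tolist() for p in q])
print('foot top corners');
for p in((160.9,196.6),(160.9,202.7),(196.6,193.9),(196.9,200.8)): print(onz(d,*p,.012).round(4))
print('post top');
for p in((164.5,195.6),(181.4,194.9)): print(onz(d,*p,.06).round(4))
# rod height/tilt: scene rod ends
for p in((269.,228.5),(299.,224)):
  o,r=ray(s,*p)
  for X in(.63,.64,.65,.66): q=o+r*(X-o[0])/r[0]; print(p,q.round(4))
for p in((285.,154.8),(316,154.8)):
  print('top rod',[onz(d,*p,z).round(4).tolist() for z in(.08,.09,.1,.11)])
# bracket post top in scene crop coordinates
for p in((608,131),(668,124)): print('scene post top',onz(s,p[0]/3.8+230,p[1]/3.8+165,.06).round(4))
for p in((560,198),(565,212),(683,175),(691,187)): print('scene foot',onz(s,p[0]/3.8+230,p[1]/3.8+165,.012).round(4))
```

```text
scene bed front corners [[239.60000610351562, 219.0], [300.20001220703125, 210.8000030517578]] [[0.4868, -0.0962, 0.026], [0.4935, 0.0547, 0.026]]
scene disp front corners [[257.3999938964844, 234.1999969482422], [293.79998779296875, 227.6999969482422]] [[0.5627, -0.0671, 0.035], [0.5622, 0.0192, 0.035]]
foot top corners
[0.562 0.329 0.012]
[0.5466 0.3289 0.012 ]
[0.5658 0.239  0.012 ]
[0.5483 0.2383 0.012 ]
post top
[0.556  0.3051 0.06  ]
[0.5563 0.2645 0.06  ]
(269.0, 228.5) [ 0.63   -0.053   0.1044]
(269.0, 228.5) [ 0.64   -0.055   0.1131]
(269.0, 228.5) [ 0.65   -0.057   0.1218]
(269.0, 228.5) [ 0.66   -0.0589  0.1305]
(299.0, 224) [0.63   0.0111 0.1028]
(299.0, 224) [0.64   0.008  0.1115]
(299.0, 224) [0.65   0.005  0.1202]
(299.0, 224) [0.66   0.002  0.1289]
top rod [[0.6398, 0.015, 0.08], [0.6371, 0.015, 0.09], [0.6344, 0.015, 0.1], [0.6318, 0.015, 0.11]]
top rod [[0.6371, -0.0574, 0.08], [0.6344, -0.0566, 0.09], [0.6318, -0.0558, 0.1], [0.6291, -0.055, 0.11]]
scene post top [0.5478 0.2659 0.06  ]
scene post top [0.5507 0.3067 0.06  ]
scene foot [0.5498 0.2388 0.012 ]
scene foot [0.564  0.2358 0.012 ]
scene foot [0.5482 0.3286 0.012 ]
scene foot [0.5613 0.3274 0.012 ]
```

Estimates: bed yaw is about -1.6° with its middle at (0.5945,-0.020). The flap is at about 1.25 rad with its rod near (0.633,-0.021,0.102). The bracket is at (0.555,0.284) with yaw about +1.5°. I'll close the jaw and go behind the flap first.

Emit:
carry_out:
  deltas:
    - [[0.2,0.247,-0.03],[0,0,0.077]]
    - [[0.2,0.247,-0.03],[0,0,0.077]]
    - [[0.2,0.247,-0.03],[0,0,0.077]]
    - [[0.2,0.247,-0.03],[0,0,0.077]]
    - [[0.2,0.247,-0.03],[0,0,0.077]]
  jaw: -1
  squeeze: 20

```text
time_s: 0.52
eef_pos: [0.3305, -0.4652, 0.2001]
eef_rot: [0.95, 0.312, -0.0, -0.0]
contact_force: [0.4, 0.2, 0.2]
grip_width: 0.0639
gripper_force: 0.0
```

Emit:
carry_out:
  deltas:
    - [[0.2,0.247,-0.03],[0,0,0.077]]
    - [[0.2,0.247,-0.03],[0,0,0.077]]
    - [[0.2,0.247,-0.03],[0,0,0.077]]
    - [[0.2,0.247,-0.03],[0,0,0.077]]
    - [[0.2,0.247,-0.03],[0,0,0.077]]

```text
time_s: 0.93
eef_pos: [0.4505, -0.3171, 0.1822]
eef_rot: [0.892, 0.451, -0.0, -0.0]
contact_force: [0.8, -0.3, 0.0]
grip_width: 0.0311
gripper_force: 0.0
```

Emit:
carry_out:
  deltas:
    - [[0.2,0.247,-0.03],[0,0,0.077]]
    - [[0.2,0.247,-0.03],[0,0,0.077]]
    - [[0.2,0.247,-0.03],[0,0,0.077]]
    - [[0.2,0.247,-0.03],[0,0,0.077]]
    - [[0.2,0.247,-0.03],[0,0,0.077]]

```text
time_s: 1.35
eef_pos: [0.5705, -0.169, 0.1641]
eef_rot: [0.814, 0.581, -0.0, -0.0]
contact_force: [0.7, 0.3, -0.7]
grip_width: 0.0011
gripper_force: 0.0
```

Emit:
carry_out:
  deltas:
    - [[0.2,0.247,-0.03],[0,0,0.077]]
    - [[0.2,0.247,-0.03],[0,0,0.077]]
    - [[0.2,0.247,-0.03],[0,0,0.077]]
    - [[0.2,0.247,-0.03],[0,0,0.077]]
    - [[0.2,0.247,-0.03],[0,0,0.077]]

```text
time_s: 1.77
eef_pos: [0.6904, -0.021, 0.1458]
eef_rot: [0.717, 0.697, -0.001, -0.0]
contact_force: [0.5, -1.1, -0.3]
grip_width: 0.0004
gripper_force: 0.0
```

Run:
```python
from h import *
s=arm.get_state(); print(s['eef_pos'],Ro.from_quat(s['eef_rot']).as_matrix().round(3).tolist(),s['joint_pos'],s['contact_force'],s['time_s'])
d=dict(np.load('pics/top0.npz'))
print('driver end',[onz(d,120+u/3.5,120+v/3.5,.02).round(3).tolist() for u,v in((200,225),(180,248),(160,238))])
```

```text
[ 0.6904325  -0.02097405  0.14584568] [[0.03, 1.0, -0.001], [1.0, -0.03, -0.0], [-0.0, -0.001, -1.0]] [ 0.17331279  0.76720739 -0.33498753  1.3682289   0.26619854  1.05162518
 -0.23654848] [ 0.49498748 -1.1021908  -0.25729079] 1.7667
driver end [[0.59, 0.286, 0.02], [0.574, 0.3, 0.02], [0.582, 0.315, 0.02]]
```

Emit:
carry_out:
  deltas:
    - [[0,0,-0.233],[0,0,0]]
    - [[0,0,-0.233],[0,0,0]]
    - [[-0.1,0,0],[0,0,0]]
    - [[-0.1,0,0],[0,0,0]]
    - [[-0.08,0,0],[0,0,0]]

```text
time_s: 2.18
eef_pos: [0.6546, -0.0224, 0.0889]
eef_rot: [0.718, 0.696, -0.001, -0.001]
contact_force: [0.1, -0.2, -0.0]
grip_width: 0.0004
gripper_force: 0.0
```

Emit:
carry_out:
  deltas:
    - [[-0.041,0,-0.017],[0,0,0]]
    - [[-0.041,0,-0.017],[0,0,0]]
    - [[-0.041,0,-0.017],[0,0,0]]
    - [[-0.041,0,-0.017],[0,0,0]]
    - [[0,0,0],[0,0,0]]

```text
time_s: 2.6
eef_pos: [0.6357, -0.0224, 0.082]
eef_rot: [0.718, 0.696, -0.0, -0.0]
contact_force: [-0.7, -0.2, 0.1]
grip_width: 0.0005
gripper_force: 0.0
```

Emit:
carry_out:
  deltas:
    - [[-0.026,0,-0.032],[0,0,0]]
    - [[-0.026,0,-0.032],[0,0,0]]
    - [[-0.026,0,-0.032],[0,0,0]]
    - [[-0.026,0,-0.032],[0,0,0]]
    - [[0,0,0],[0,0,0]]

```text
time_s: 3.02
eef_pos: [0.6228, -0.0223, 0.0661]
eef_rot: [0.718, 0.696, -0.001, -0.001]
contact_force: [-0.4, 0.1, 1.0]
grip_width: 0.0007
gripper_force: 0.0
```

Emit:
carry_out:
  deltas:
    - [[-0.01,0,-0.04],[0,0,0]]
    - [[-0.01,0,-0.04],[0,0,0]]
    - [[-0.01,0,-0.04],[0,0,0]]
    - [[-0.01,0,-0.04],[0,0,0]]
    - [[0,0,0],[0,0,0]]

```text
time_s: 3.43
eef_pos: [0.6195, -0.0223, 0.0477]
eef_rot: [0.718, 0.696, 0.0, 0.0]
contact_force: [0.0, -0.6, 0.6]
grip_width: 0.0009
gripper_force: 0.0
```

Run:
```python
from h import *
d=snap('scene','s1'); cv2.imwrite('pics/s1c.png',cv2.resize(d['frame'][170:300,220:350,::-1],None,fx=4.5,fy=4.5,interpolation=2))
```

```text
(no output)
```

View pics/s1c.png

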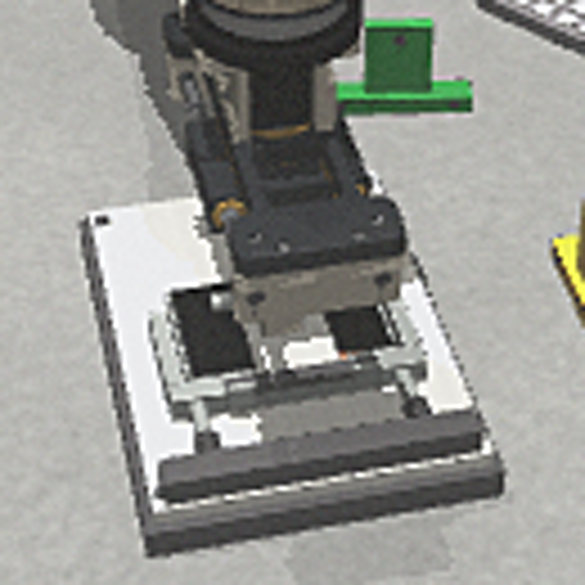

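The flap lies almost flat under the fingers, with its plate at crop (300,350). I'll press on to the stop until the force rises.

Emit:
carry_out:
  deltas:
    - [[0,0,-0.01],[0,0,0]]
    - [[0,0,0],[0,0,0]]
    - [[0,0,-0.01],[0,0,0]]
    - [[0,0,0],[0,0,0]]

```text
time_s: 3.82
eef_pos: [0.6206, -0.0224, 0.0473]
eef_rot: [0.719, 0.695, 0.001, 0.001]
contact_force: [-1.7, -0.8, 10.4]
grip_width: 0.0006
gripper_force: 4.6
```

Emit:
carry_out:
  deltas:
    - [[0,0,-0.01],[0,0,0]]
    - [[0,0,0],[0,0,0]]

```text
time_s: 3.98
eef_pos: [0.6213, -0.0225, 0.0472]
eef_rot: [0.719, 0.695, 0.001, 0.002]
contact_force: [-2.2, -1.0, 13.9]
grip_width: 0.0002
gripper_force: 6.9
```

Emit:
carry_out:
  deltas:
    - [[0,0,0.3],[0,0,0]]
    - [[0,0,0.3],[0,0,0]]
    - [[0,0,0.3],[0,0,0]]
    - [[-0.06,0.28,0],[0,0,0.007]]
    - [[-0.06,0.28,0],[0,0,0.007]]
  jaw: -0.2

```text
time_s: 4.4
eef_pos: [0.6071, 0.0424, 0.1547]
eef_rot: [0.717, 0.697, 0.002, 0.003]
contact_force: [0.3, 1.5, -1.2]
grip_width: 0.0292
gripper_force: 0.0
```

Emit:
carry_out:
  deltas:
    - [[-0.06,0.28,0],[0,0,0.007]]
    - [[-0.06,0.28,0],[0,0,0.007]]
    - [[-0.06,0.28,0],[0,0,0.007]]
    - [[-0.06,0.28,0],[0,0,0.007]]
    - [[-0.06,0.28,0],[0,0,0.007]]

```text
time_s: 4.82
eef_pos: [0.5682, 0.2141, 0.1519]
eef_rot: [0.705, 0.709, -0.0, -0.0]
contact_force: [1.5, -0.7, 0.8]
grip_width: 0.037
gripper_force: 0.0
```

Emit:
carry_out:
  deltas:
    - [[-0.06,0.28,0],[0,0,0.007]]
    - [[-0.06,0.28,0],[0,0,0.007]]
    - [[0,0,0],[0,0,0]]

```text
time_s: 5.07
eef_pos: [0.55, 0.2908, 0.1524]
eef_rot: [0.696, 0.718, 0.002, -0.004]
contact_force: [-0.5, 2.2, 0.7]
grip_width: 0.0374
gripper_force: 0.0
```

Run:
```python
from h import *
d=snap('scene','s2'); t=snap('top','t2')
a=cv2.resize(d['frame'][140:270,240:450,::-1],None,fx=3.5,fy=3.5,interpolation=2)
cv2.imwrite('pics/s2c.png',a)
s=arm.get_state();print(s['eef_pos'],Ro.from_quat(s['eef_rot']).as_matrix()[:,1],s['grip_width'],s['contact_force'])
```

```text
[0.55320477 0.28224687 0.15183106] [ 0.99976779  0.02151677 -0.00118216] 0.03773426954873968 [-0.50032401 -1.07211188 -0.26992698]
```

View pics/s2c.png

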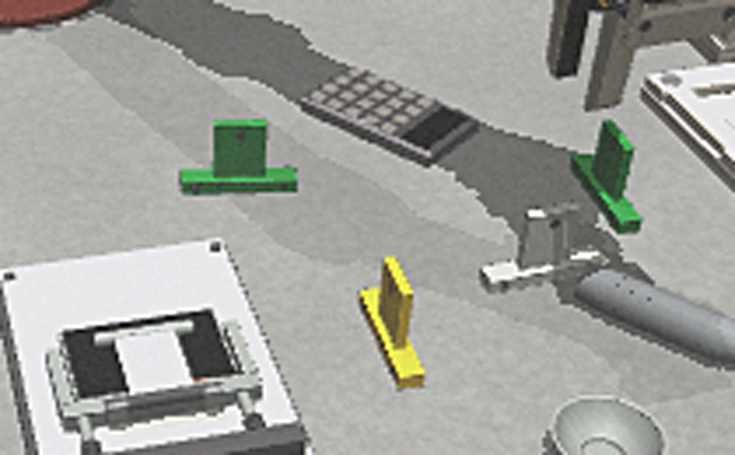

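The flap is down at crop (150,350). The open fingers at (590,55) hang above the bracket post at (545,235). I'll descend in two steps.

Emit:
carry_out:
  deltas:
    - [[0.017,0.017,-0.23],[0,0,0.005]]
    - [[0,0,-0.23],[0,0,0.005]]
    - [[0,0,-0.23],[0,0,0]]
    - [[0,0,0],[0,0,0]]
    - [[0,0,0],[0,0,0]]

```text
time_s: 5.58
eef_pos: [0.5564, 0.2795, 0.0682]
eef_rot: [0.699, 0.715, -0.002, -0.0]
contact_force: [0.1, 0.9, 0.7]
grip_width: 0.0369
gripper_force: 0.0
```

Run:
```python
from h import *
d=snap('scene','s3')
cv2.imwrite('pics/s3c.png',cv2.resize(d['frame'][150:250,340:460,::-1],None,fx=5,fy=5,interpolation=2))
s=arm.get_state();print(s['eef_pos'],s['grip_width'],s['contact_force'])
```

```text
[0.55747844 0.28089419 0.07000996] 0.03682344780157228 [ 0.07527266 -0.00206693  1.47005917]
```

View pics/s3c.png

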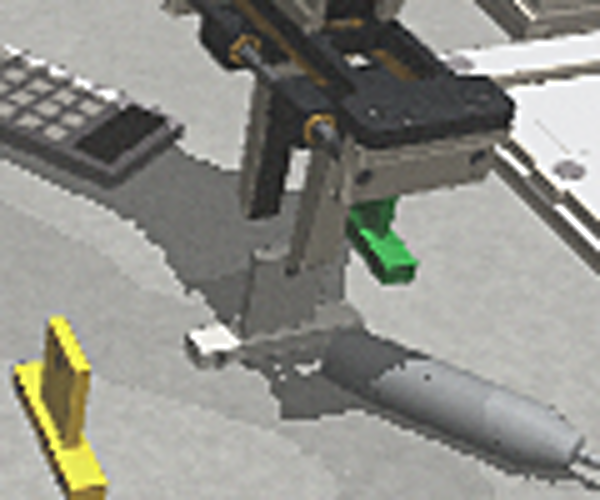

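The fingers (front at (320,260), rear at (262,210)) straddle the post. I'll descend to about 36 mm and close.

Emit:
carry_out:
  deltas:
    - [[-0.01,0.015,-0.14],[0,0,0]]
    - [[-0.01,0.015,-0.14],[0,0,0]]
    - [[0,0,0],[0,0,0]]
    - [[0,0,0],[0,0,0]]

```text
time_s: 5.97
eef_pos: [0.555, 0.2857, 0.0373]
eef_rot: [0.698, 0.716, 0.001, 0.0]
contact_force: [1.3, 0.1, 0.4]
grip_width: 0.0373
gripper_force: 0.0
```

Emit:
carry_out:
  deltas:
    - [[0,0,0],[0,0,0]]
    - [[0,0,0],[0,0,0]]
    - [[0,0,0],[0,0,0]]
    - [[0,0,0],[0,0,0]]
    - [[0,0,0],[0,0,0]]
  jaw: -1
  squeeze: 45

```text
time_s: 6.38
eef_pos: [0.5545, 0.2858, 0.0366]
eef_rot: [0.698, 0.716, 0.0, 0.0]
contact_force: [0.4, 0.6, 0.3]
grip_width: 0.0084
gripper_force: 0.2
```

Emit:
carry_out:
  deltas:
    - [[0,0,0],[0,0,0]]
    - [[0,0,0],[0,0,0]]

```text
time_s: 6.55
eef_pos: [0.5545, 0.2858, 0.0365]
eef_rot: [0.698, 0.716, 0.0, 0.0]
contact_force: [-0.9, -1.3, 2.0]
grip_width: 0.0073
gripper_force: 45.0
```

Emit:
carry_out:
  deltas:
    - [[0,0,0.15],[0,0,0]]
    - [[0,0,0.25],[0,0,0]]
    - [[0,0,0.25],[0,0,0]]
    - [[0,0,0.25],[0,0,0]]
    - [[0,0,0],[0,0,0]]

```text
time_s: 6.97
eef_pos: [0.5573, 0.2882, 0.1502]
eef_rot: [0.698, 0.716, 0.006, 0.001]
contact_force: [1.1, 1.3, -1.2]
grip_width: 0.008
gripper_force: 45.0
```

Emit:
carry_out:
  deltas:
    - [[-0.018,-0.251,0],[0,0,-0.007]]
    - [[-0.018,-0.251,0],[0,0,-0.007]]
    - [[-0.018,-0.251,0],[0,0,-0.007]]
    - [[-0.018,-0.251,0],[0,0,-0.007]]
    - [[-0.018,-0.251,0],[0,0,-0.007]]

```text
time_s: 7.38
eef_pos: [0.5424, 0.1335, 0.143]
eef_rot: [0.708, 0.706, -0.001, -0.0]
contact_force: [1.6, 0.3, -1.1]
grip_width: 0.0081
gripper_force: 45.0
```

Emit:
carry_out:
  deltas:
    - [[-0.018,-0.251,0],[0,0,-0.007]]
    - [[-0.018,-0.251,0],[0,0,-0.007]]
    - [[-0.018,-0.251,0],[0,0,-0.007]]
    - [[-0.018,-0.251,0],[0,0,-0.007]]
    - [[-0.018,-0.251,0],[0,0,-0.007]]

```text
time_s: 7.8
eef_pos: [0.5316, -0.017, 0.1431]
eef_rot: [0.718, 0.696, -0.001, -0.001]
contact_force: [-0.2, -0.4, -1.1]
grip_width: 0.0076
gripper_force: 45.0
```

Emit:
carry_out:
  deltas:
    - [[0,0,-0.2],[0,0,0]]
    - [[0,0,-0.2],[0,0,0]]
    - [[0,0,-0.2],[0,0,0]]
    - [[0,0,0],[0,0,0]]
    - [[0,0,0],[0,0,0]]

```text
time_s: 8.22
eef_pos: [0.5312, -0.0155, 0.0707]
eef_rot: [0.718, 0.697, -0.001, -0.001]
contact_force: [-0.7, 0.9, -2.0]
grip_width: 0.0074
gripper_force: 45.0
```

Run:
```python
from h import *
d=snap('scene','s4'); t=snap('top','t4')
a=cv2.resize(d['frame'][160:290,220:350,::-1],(560,560),interpolation=2)
cv2.imwrite('pics/s4c.png',a)
s=arm.get_state();print(s['eef_pos'],Ro.from_quat(s['eef_rot']).as_matrix()[:,1],s['grip_width'],s['contact_force'],s['gripper_force'])
```

```text
[ 0.53332209 -0.01509505  0.07281461] [ 0.99956183 -0.02956498  0.00143701] 0.007534904539072156 [-0.06479581 -0.68699932 -1.46855104] 44.98904049396515
```

View pics/s4c.png

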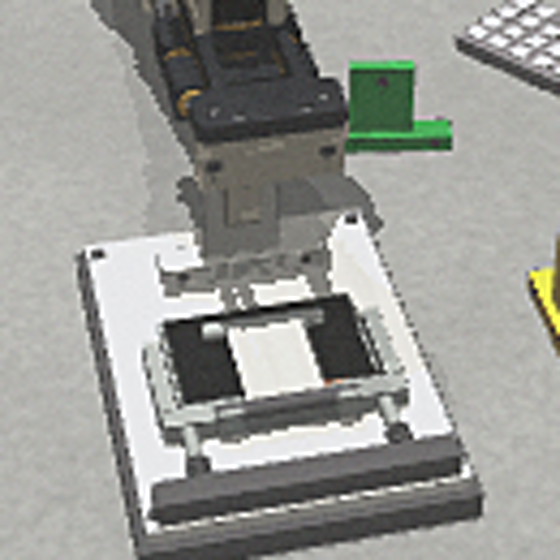

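The bracket hangs upright over the bed in front of the display, with its foot from crop (160,275) to (330,275). The flap is down. I'll check the centring numerically.

Run:
```python
from h import *
d=dict(np.load('pics/s4.npz'));k=130/560
for p in((165,293),(329,283),(160,256),(329,252)):
  print(p,[onz(d,220+p[0]*k,160+p[1]*k,z).round(4).tolist() for z in (.036,.048)])
for p in((162,325),(165,405),(349,297),(387,372)): print('disp',onz(d,220+p[0]*k,160+p[1]*k,.035).round(4))
print('exp foot front corners', [proj(d,[.542,y,.036])-[220,160] for y in(-.0165-.045,-.0165+.045)], 1/k)
for y in(-.0615,.0285): print((proj(d,[.542,y,.036])-[220,160])/k)
```

```text
(165, 293) [[0.5432, -0.061, 0.036], [0.5572, -0.0633, 0.048]]
(329, 283) [[0.5577, 0.0266, 0.036], [0.5714, 0.0226, 0.048]]
(160, 256) [[0.5115, -0.0575, 0.036], [0.5262, -0.0598, 0.048]]
(329, 252) [[0.532, 0.0338, 0.036], [0.5462, 0.0297, 0.048]]
disp [ 0.5672 -0.0675  0.035 ]
disp [ 0.6268 -0.078   0.035 ]
disp [0.5706 0.0342 0.035 ]
disp [0.632  0.0365 0.035 ]
exp foot front corners [array([38.00410628, 67.72407821]), array([75.34629445, 61.43179812])] 4.3076923076923075
[163.70999628 291.73449076]
[324.56865302 264.62928419]
```

Emit:
carry_out:
  deltas:
    - [[0,-0.008,-0.04],[0,0,0]]
    - [[0,0,-0.03],[0,0,0]]
    - [[0,0,-0.015],[0,0,0]]
    - [[0,0,0],[0,0,0]]
    - [[0,0,0],[0,0,0]]

```text
time_s: 8.73
eef_pos: [0.533, -0.0166, 0.0624]
eef_rot: [0.718, 0.696, 0.0, 0.0]
contact_force: [-0.3, -0.6, 2.4]
grip_width: 0.0075
gripper_force: 45.0
```

Emit:
carry_out:
  deltas:
    - [[0,0,0],[0,0,0]]
    - [[0,0,0],[0,0,0]]

```text
time_s: 8.9
eef_pos: [0.533, -0.0166, 0.0624]
eef_rot: [0.718, 0.696, 0.0, 0.0]
contact_force: [-0.3, -0.7, 5.4]
grip_width: 0.0079
gripper_force: 45.0
```

Emit:
carry_out:
  deltas:
    - [[0.036,-0.001,0],[0,0,0]]
    - [[0.036,-0.001,0],[0,0,0]]
    - [[0.036,-0.001,0],[0,0,0]]
    - [[0.036,-0.001,0],[0,0,0]]
    - [[0.036,-0.001,0],[0,0,0]]

```text
time_s: 9.32
eef_pos: [0.5526, -0.0167, 0.0625]
eef_rot: [0.718, 0.696, -0.001, -0.001]
contact_force: [-3.6, 0.2, 9.2]
grip_width: 0.0078
gripper_force: 45.0
```

Emit:
carry_out:
  deltas:
    - [[0.016,0,0],[0,0,0]]
    - [[0.016,0,0],[0,0,0]]
    - [[0,0,0],[0,0,0]]
    - [[0,0,0],[0,0,0]]

```text
time_s: 9.65
eef_pos: [0.557, -0.0168, 0.0625]
eef_rot: [0.718, 0.696, -0.001, -0.001]
contact_force: [-3.3, 0.2, 8.5]
grip_width: 0.0078
gripper_force: 45.0
```

Emit:
carry_out:
  deltas:
    - [[0.016,0,0],[0,0,0]]
    - [[0.016,0,0],[0,0,0]]
    - [[0,0,0],[0,0,0]]
    - [[0,0,0],[0,0,0]]

```text
time_s: 9.98
eef_pos: [0.5599, -0.0168, 0.0625]
eef_rot: [0.718, 0.696, -0.002, -0.001]
contact_force: [-4.5, 0.2, 9.4]
grip_width: 0.0078
gripper_force: 45.0
```

Emit:
carry_out:
  deltas:
    - [[0,0,0.01],[0,0,0]]
    - [[0.016,0,0],[0,0,0]]
    - [[0.016,0,0],[0,0,0]]
    - [[0,0,0],[0,0,0]]
    - [[0,0,0],[0,0,0]]

```text
time_s: 10.4
eef_pos: [0.5628, -0.0168, 0.0625]
eef_rot: [0.718, 0.696, -0.003, -0.002]
contact_force: [-5.7, 0.5, 5.1]
grip_width: 0.0078
gripper_force: 45.0
```

Emit:
carry_out:
  deltas:
    - [[0.016,0,0],[0,0,0]]
    - [[0.016,0,0],[0,0,0]]
    - [[0,0,0],[0,0,0]]
    - [[0,0,0],[0,0,0]]

```text
time_s: 10.73
eef_pos: [0.5646, -0.0169, 0.0625]
eef_rot: [0.718, 0.696, -0.004, -0.004]
contact_force: [-8.6, 0.4, 9.5]
grip_width: 0.0075
gripper_force: 45.0
```

Emit:
carry_out:
  deltas:
    - [[0.012,0,0.005],[0,0,0]]
    - [[0.012,0,0],[0,0,0]]
    - [[0,0,0],[0,0,0]]
    - [[0,0,0],[0,0,0]]

```text
time_s: 11.07
eef_pos: [0.566, -0.0169, 0.0626]
eef_rot: [0.718, 0.696, -0.006, -0.005]
contact_force: [-10.1, 0.7, 8.1]
grip_width: 0.0079
gripper_force: 45.0
```

Emit:
carry_out:
  deltas:
    - [[0.012,0,0],[0,0,0]]
    - [[0,0,0],[0,0,0]]
    - [[0,0,0],[0,0,0]]

```text
time_s: 11.32
eef_pos: [0.5667, -0.0169, 0.0626]
eef_rot: [0.718, 0.696, -0.006, -0.005]
contact_force: [-10.6, 0.2, 9.3]
grip_width: 0.0075
gripper_force: 45.0
```

Run:
```python
from h import *
d=snap('scene','s5')
cv2.imwrite('pics/s5c.png',cv2.resize(d['frame'][180:290,225:345,::-1],(720,594)[:2] if 0 else (640,587),interpolation=2))
s=arm.get_state();print(s['eef_pos'],s['grip_width'],s['contact_force'],s['gripper_force'],Ro.from_quat(s['eef_rot']).as_matrix().round(3).tolist())
```

```text
[ 0.56666599 -0.01694327  0.06259018] 0.007242053538077511 [-10.62236838   0.56104113  10.19037479] 45.04506826400757 [[0.03, 0.999, -0.016], [1.0, -0.03, -0.001], [-0.002, -0.016, -1.0]]
```

View pics/s5c.png

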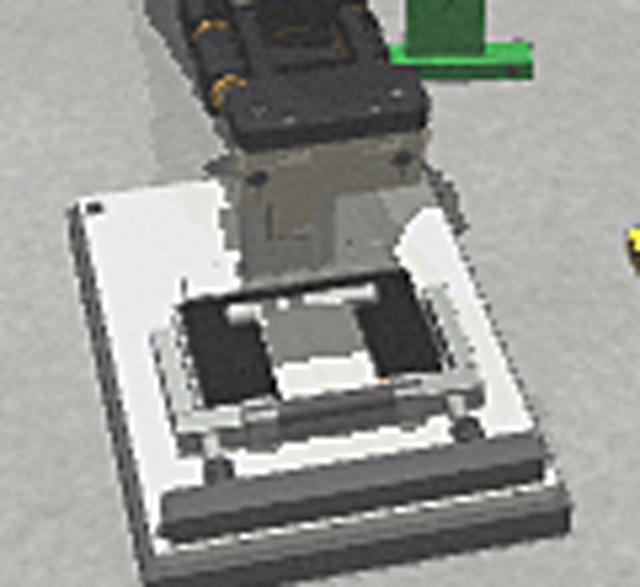

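The bracket is against the display, with its front corners at crop (182,303) and (405,270), and the flap is still down. I'll measure how far the fence moved between the two pictures.

Run:
```python
from h import *
a=dict(np.load('pics/s4.npz'));b=dict(np.load('pics/s5.npz'))
ga,gb=[cv2.cvtColor(k['frame'],cv2.COLOR_RGB2GRAY) for k in(a,b)]
# template-match fence right part & left cheek corner between frames
for n,(u0,u1,v0,v1) in {'right corner':(300,318,236,258),'left corner':(252,268,240,262)}.items():
    T=ga[v0:v1,u0:u1]; S=gb[v0-10:v1+12,u0-10:u1+12]
    r=cv2.matchTemplate(S,T,cv2.TM_CCOEFF_NORMED); _,m,_,(x,y)=cv2.minMaxLoc(r)
    f=lambda l,c,h:.5*(l-h)/(l-2*c+h)
    x2=x+f(r[y,x-1],r[y,x],r[y,x+1]); y2=y+f(r[y-1,x],r[y,x],r[y+1,x])
    c=np.array([(u0+u1)/2,(v0+v1)/2]); D=onz(a,*(c+[x2-10,y2-10]),.04)-onz(a,*c,.04); print(n,m.round(2),x2-10,y2-10,D.round(4))
s=arm.get_state();print(s['contact_force'])
```

```text
Traceback (most recent call last):
AttributeError: 'float' object has no attribute 'round'
```

Run:
```python
from h import *
a=dict(np.load('pics/s4.npz'));b=dict(np.load('pics/s5.npz'))
ga,gb=[cv2.cvtColor(k['frame'],cv2.COLOR_RGB2GRAY) for k in(a,b)]
for n,(u0,u1,v0,v1) in {'right corner':(300,318,236,258),'left corner':(252,268,240,262),'whole':(252,318,238,258)}.items():
    T=ga[v0:v1,u0:u1]; S=gb[v0-10:v1+12,u0-10:u1+12]
    r=cv2.matchTemplate(S,T,cv2.TM_CCOEFF_NORMED); _,m,_,(x,y)=cv2.minMaxLoc(r)
    f=lambda l,c,h:.5*(l-h)/(l-2*c+h)
    x2=x+f(r[y,x-1],r[y,x],r[y,x+1]); y2=y+f(r[y-1,x],r[y,x],r[y+1,x])
    c=np.array([(u0+u1)/2,(v0+v1)/2]); D=onz(a,*(c+[x2-10,y2-10]),.04)-onz(a,*c,.04); print(n,m,x2-10,y2-10,D.round(4))
```

```text
right corner 0.9078589677810669 0.94690037 2.031249 [0.0067 0.0001 0.    ]
left corner 0.8694952726364136 0.8414602 2.5019531 [0.008  0.0002 0.    ]
whole 0.8461063504219055 0.79835224 2.1974459 [ 0.0071 -0.0001  0.    ]
```

The images give about 7.3 mm and the force less friction about 8.5 mm, so I'll push roughly 2 mm further.

Emit:
carry_out:
  deltas:
    - [[0.012,0,0.003],[0,0,0]]
    - [[0.012,0,0],[0,0,0]]
    - [[0,0,0],[0,0,0]]
    - [[0,0,0],[0,0,0]]
    - [[0,0,0],[0,0,0]]

```text
time_s: 11.78
eef_pos: [0.5681, -0.017, 0.0626]
eef_rot: [0.718, 0.696, -0.007, -0.006]
contact_force: [-12.6, 0.2, 10.4]
grip_width: 0.0079
gripper_force: 45.1
```

Emit:
carry_out:
  deltas:
    - [[0,0,0],[0,0,0]]
    - [[0,0,0],[0,0,0]]
    - [[0,0,0],[0,0,0]]
    - [[0,0,0],[0,0,0]]
    - [[0,0,0],[0,0,0]]

```text
time_s: 12.2
eef_pos: [0.5681, -0.017, 0.0626]
eef_rot: [0.718, 0.696, -0.007, -0.006]
contact_force: [-12.6, 1.4, 9.9]
grip_width: 0.0073
gripper_force: 45.1
```

Run:
```python
from h import *
print(arm.close_job())
```

```text
the job is handed in; nothing more can be done
None
```

The job is handed in: the flap is down, and the bracket is held upright and square against the display's open edge. The steady push is about 10.5 N (fence back about 9–10 mm, estimated from the wrist force and one earlier image check), but no pass/fail verdict came back.

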